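# Open the dial padlock and hold it up

### The job

Fold the stiff cover of the lock holder back to about 120 degrees from closed (30 degrees past upright), then turn the padlock's dial clockwise, notch by notch, until its white pointer mark clicks in at the shackle, and pull the shackle all the way open. Then take the padlock by its body, lift it out of the holder and finish holding it still and level, dial up and shackle open, at least 15 cm above the bench; do not put it down or let go. Do not lift it before it is open, and leave the other things on the bench alone.

Things in the scene. Friction and masses are not known exactly. Their poses are not given: they have to be found in the camera images.
- cover (a joint): angle (rad) of the holder's stiff cover: 0 closed, level over the lock; 1.57 upright; 2.09 folded back 120 degrees, as wanted; stop at 2.6. Its free edge rises and swings away from the robot as it grows. Starts part open and stays where it is left (hinge friction 0.2 N m).
- cover_hinge (a point): middle of the cover's hinge line, 66 mm above the bench, at the holder's far end. Axes are the holder's: x from the lock's middle to the hinge, y along the hinge line, z up.
- cover_edge (a point): middle of the cover's free edge; moves with the cover, a grey steel plate 110 mm long from hinge line to this edge, 96 mm wide, 5 mm thick (this point is half-way through its thickness)
- holder: grey steel lock holder fixed to the bench; origin on the bench under the nest's middle, x towards the hinge line (80 mm away). Base plate from x = -36 to 88 mm, 100 mm wide, 14 mm thick; round the lock a nest of walls 8 mm high on it, 5 mm thick, 1 mm clearance; wall under the hinge at x = 76 to 84 mm, 60 mm tall.
- lock_center (a point): centre of the steel padlock's body, 60 (x) x 56 (y) x 30 (z) mm, lock about 0.5 kg, loose, lying in the nest, dial up; this point is at first 29 mm above the bench. x points from the shackle side to the far side (away from the robot), z up out of the dial. Its +y and -y sides stand free above the nest walls, from 22 to 44 mm above the bench.
- dial_grip (a point): middle of the dial's bar grip, on the dial's axis (vertical through the lock's centre), at first 57.5 mm above the bench. Black disc, diameter 43 mm, 6 mm thick; on it an upright bar 34 mm long, 10 mm thick, 15 mm high (top 65 mm above the bench). A white line on one half of the bar runs on to the disc's rim: the pointer; the bar lies along it.
- dial (a joint): dial angle (rad), grows clockwise from above, range -0.1 to 2.5. Clicks into notches every 0.48, at 0, 0.48, 0.96, 1.44, 1.92, 2.40 (0.13 N m to pass; let go, it settles in the nearest). At 1.44 the pointer points straight at the shackle (lock's -x) and the shackle is free (within 0.1); elsewhere it is blocked. Starts between 0 and 1.1, mostly in a notch.
- shackle_mid (a point): point midway between the shackle's legs, 48 mm from the lock's centre along its -x, 29 mm above the bench; moves with the shackle, a level U of 8 mm round bar, 46 mm wide outside; straight legs along x at y = -19 and +19 mm, free from the body to 6 mm past this point, then the bow (outer face 19 mm past it). Free space around it.
- shackle (a joint): how far (m) the shackle is pulled out along the lock's -x: 0 closed, 0.018 fully open (stop). Blocked at about 0.002 unless the dial is right. Slides with about 2 N and stays where it is left.
- screwdriver: bystander: screwdriver, 200 mm, lying beside the holder; origin under its middle
- key_padlock: bystander: small brass key padlock without a dial, 38 mm; origin under its body
- parts_box: bystander: white open parts box 150 x 200 x 60 mm; origin under its centre
- screw_jar: bystander: jar of diameter 64 mm, 85 mm tall; origin under its centre
- tape_roll: bystander: tape roll of diameter 100 mm, 48 mm tall; origin under its centre
- chrome_leg: bystander: square metal furniture leg 360 x 30 x 30 mm lying at the back; origin under its centre
- drill: bystander: cordless drill standing on its battery, 190 mm tall; origin under the battery
- mug: bystander: mug, diameter 80 mm, 95 mm tall; origin under its centre
Things that resemble listed ones, but are neither listed nor needed, are in the scene too. Leave any purple look-alike of the part that bears lock_center alone.

How it is judged:
By the outcome, as a careful person would: the job done as asked, in the order asked, and still so for the second after the job is handed in, while the arm keeps its last pose, push and grip.
It also fails if it takes over 72 s, if anything falls off the work surface, if the arm or the gripper's body presses on something with over 40 N, if the wrist force passes 120 N, or if a joint passes its speed limit or range.

### The arm

A 6-joint arm with a two-finger parallel gripper is mounted at the origin on the work surface. World frame = base frame: x ahead of the robot, y to its left, z up, the work surface at z = 0. Lengths are in m, angles in rad, forces in N, time in s.
With the tool pointing down it reaches from about 0.3 to 0.775 m from the base axis. Payload 14.6 kg.
Tool frame: the origin (TCP) lies at the very end of the fingers, on their centre line; the grasp point (between the pads) lies 19 mm behind it; z points along the fingers, y is the direction in which the jaws open and shut (so a half turn about z gives the same grasp; the last joint's range is limited). The gripper opens to 94 mm and grips with 3 to 60 N. Pads are 16 mm wide; open, the fingers measure 119 mm over their backs; the gripper's body (75 mm by 177 mm) begins 78 mm behind the grasp point.
Start: joints at [-1.26, 0.3, 1.521, -0, 1.321, -0.067], TCP at [0.203, -0.511, 0.205] pointing down, gripper open.
Joint ranges: [-3.03, 3.03], [-0.79, 2.21], [0.23, 2.52], [-1.04, 4.18], [0, 3.07], [-2.55, 2.55]. Speed limits (rad/s): [2.22, 2.22, 2.57, 3.14, 3.14, 3.14].

### API

Orientations are given as [roll, pitch, yaw] about the fixed x, y, z axes, in that order (R = Rz(yaw) Ry(pitch) Rx(roll)).
In Python, from station import ctrl, vision, ticket gives the robot as it stands.
- The arm moves only by the tool step_arm, never from a script. Its argument "steps" is a list of rows, each an object of numbers: "x", "y", "z": the shift along the tool's x, y, z in m; "ax", "ay", "az": the turn, a rotation vector about the tool's x, y, z in degrees; "claw": the finger opening in m, from 0 to 0.094. A call has 1 to 5 rows; each row shifts and turns the pose as measured when the row begins, along the tool's axes as they then stand; what a row does not reach is not made up. A row lasts 1/12 s, in which the tool goes at most 41.7 mm and 7.16 degrees, less where a joint would pass 70% of its speed; a pose out of reach is approached as far as the arm can. A call with a gripper value outside its range is refused whole. The fingers move at their own pace and stop on an object; "grip_force" is the grip in N (left out, the last holds). Time passes only in rows, so rows that do not move let the fingers close. It gives the time, the measured TCP pose, the force and the opening at its end, in the units of the state.
- ctrl.get_obs(): the state, without advancing time (a new reading comes with each control period).
- vision.camera(name): name is "scene" or "side" or "wrist"; returns (picture, depth): 420x560x3 uint8, red, green, blue; 420x560 float32, m along the optical axis (not along the pixel's ray), 0 where there is no reading.
- vision.camera_params(name): a dict with "fov_y" (degrees; the focal length in pixels is half the picture's height over the tangent of half this angle, whatever the lens; pixels are square), "cx", "cy" (the principal point, pixels), "origin" and "attitude" of the camera in the world; the wrist camera has in their place "mount" (4x4, takes a point from camera to tool coordinates, whose origin is the TCP and whose axes are the flange's). Camera axes: x right, y up, looking along -z (the intrinsics and any distortion apply to the point x, -y, -z); pixel columns grow to the right and rows downward; lengths in m; the calibration is good to about 2 mm. A picture is of the moment at which its call begins: read the wrist's pose just before it. camera_params takes no time and is no camera call.
- ticket.hand_in(): hands the job in, once; it reports no verdict.
The state is a dict: "time_s": time; "qpos": joint angles; "joint_vel": joint speeds; "tau": joint torques, N m; "ee_pos": TCP position; "eef_rot": TCP orientation; "force": force on the tool from outside, world axes, zero at the start; "moment": the same for the moment, N m; "grip_width": finger opening in m.
Only numpy, scipy, OpenCV 4.12 (cv2) and the standard library are available. Lean on these libraries where they do the work, as an engineer would, in place of code of your own. Each camera call takes 0.05 s, during which the arm holds its last target.

## Working session

There is one attempt and no reset: what is moved stays moved. The work goes in short steps, Python scripts to look and compute and a tool call to move; the robot and the scene stay as the last step left them, time stands still between calls to the robot, and variables do not carry over. Pictures are saved under pics/ and viewed, and the job is handed in when it is done.

Besides the shell and the picture viewer there is one more tool, called after "Request:" as name(argument=value, ...) on one line, values as JSON. step_arm: Moves the arm, as the interface text tells. Its arguments: {"type":"object","properties":{"steps":{"type":"array"},"grip_force":{"type":"number"}},"required":["steps"]}

```bash
ls; mkdir -p pics; python3 - <<'E'
from station import ctrl, vision
import cv2, numpy as np
print(ctrl.get_obs())
for n in ["scene","side","wrist"]:
    print(n,vision.camera_params(n))
    im,d=vision.camera(n); np.savez(f"pics/{n}0.npz",im=im,d=d)
    cv2.imwrite(f"pics/{n}0.png",im[:,:,::-1])
E
```

```text
pics
{'time_s': 0.0, 'qpos': array([-1.25963289e+00,  3.00480482e-01,  1.52158368e+00,  2.03540791e-05,
        1.32072007e+00, -6.65856979e-02]), 'joint_vel': array([ 0.00040825,  0.0006158 , -0.00159315, -0.00058138,  0.00044209,
        0.00087141]), 'tau': array([ 1.69687395e-03, -5.31803834e+01, -3.52737021e+01,  7.08409259e-02,
        2.43463519e-02, -9.50713343e-05]), 'ee_pos': array([ 0.20278294, -0.51096254,  0.20488009]), 'eef_rot': array([-3.14040503e+00, -9.89544640e-05,  3.77744025e-01]), 'force': array([-0.54719709, -1.00269383, -0.62430214]), 'moment': array([ 0.01640671, -0.02403639, -0.0084467 ]), 'grip_width': 0.09371725688973177}
scene {'fov_y': 47.57813497594232, 'cx': 273.22211787267696, 'cy': 213.1618483536861, 'origin': array([ 1.42115814, -0.68270828,  0.97286041]), 'attitude': array([ 8.76145330e-01, -4.15213593e-05,  9.71895247e-01])}
side {'fov_y': 44.22898324370699, 'cx': 289.2157826852775, 'cy': 214.88637586779507, 'origin': array([0.42708263, 1.33043083, 1.0572655 ]), 'attitude': array([ 0.9686962 , -0.0057026 , -3.04956621])}
wrist {'fov_y': 71.71362721243501, 'cx': 281.10881967465633, 'cy': 213.03098938662018, 'mount': array([[ 3.59875905e-04,  9.72005311e-01,  2.34958603e-01,
         6.74963012e-02],
       [ 9.99999779e-01, -4.80977962e-04,  4.58111799e-04,
        -1.71044268e-04],
       [ 5.58297012e-04,  2.34958386e-01, -9.72005270e-01,
        -1.78775452e-01],
       [ 0.00000000e+00,  0.00000000e+00,  0.00000000e+00,
         1.00000000e+00]])}
```

View pics/scene0.png

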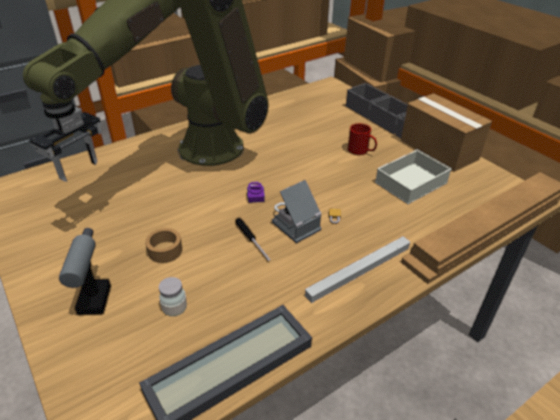

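View pics/side0.png

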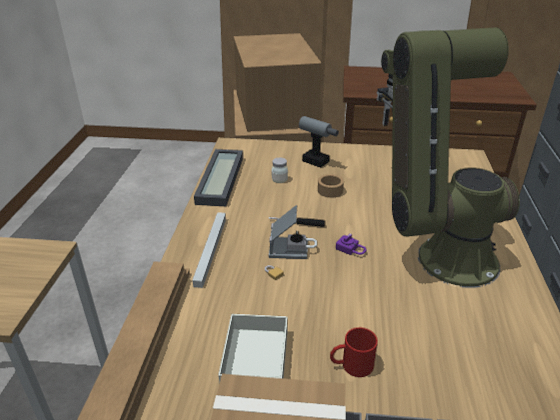

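View pics/wrist0.png

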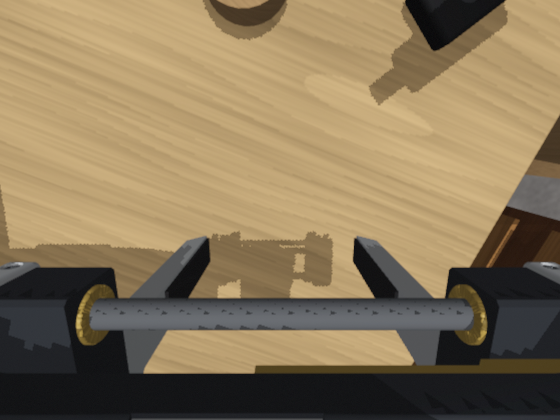

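The holder with the padlock and tilted cover is at scene (298,213) and side (290,240). The purple look-alike is at scene (256,191) and side (348,244), and the brass key padlock at scene (335,214). I'll measure the holder next.

```bash
cat > h.py <<'E'
import numpy as np, cv2
from scipy.spatial.transform import Rotation as R
from station import ctrl, vision
def rpy(a): return R.from_euler('xyz',a).as_matrix()
def cam(n,obs=None):
    p=vision.camera_params(n); f=210/np.tan(np.radians(p['fov_y']/2))
    if n=='wrist':
        M=p['mount']; T=rpy(obs['eef_rot']); Rm=T@M[:3,:3]; o=obs['ee_pos']+T@M[:3,3]
    else: Rm=rpy(p['attitude']); o=p['origin']
    return f,p['cx'],p['cy'],Rm,o
def ray(c,u,v):
    f,cx,cy,Rm,o=c
    d=np.stack([(np.asarray(u)-cx)/f,-(np.asarray(v)-cy)/f,-np.ones(np.shape(u))],-1)
    return d@Rm.T
def plane(c,u,v,z):
    r=ray(c,u,v); o=c[4]; return o+r*((z-o[2])/r[...,2])[...,None]
def dep(c,d):
    v,u=np.mgrid[0:d.shape[0],0:d.shape[1]]; return c[4]+ray(c,u,v)*d[...,None]
def proj(c,P):
    f,cx,cy,Rm,o=c; q=(np.asarray(P)-o)@Rm; return np.stack([cx+f*q[...,0]/-q[...,2],cy-f*q[...,1]/-q[...,2]],-1)
def load(n):
    z=np.load(f'pics/{n}.npz'); return z['im'],z['d']
def shot(n,tag):
    o=ctrl.get_obs(); im,d=vision.camera(n); np.savez(f'pics/{tag}.npz',im=im,d=d,ee_pos=o['ee_pos'],eef_rot=o['eef_rot']); return o,im,d
def crop(im,x0,y0,x1,y1,k,fn): cv2.imwrite(fn,cv2.resize(im[y0:y1,x0:x1,::-1],None,fx=k,fy=k,interpolation=cv2.INTER_CUBIC))
E
python3 - <<'E'
from h import *
for n,b in (('scene',(240,165,360,255)),('side',(240,190,380,290))):
    im,d=load(n+'0'); crop(im,*b,5,f'pics/{n}_c.png')
    c=cam(n); P=dep(c,d)
    m=np.zeros(d.shape,bool); m[b[1]:b[3],b[0]:b[2]]=1
    for lo,hi in ((0.008,0.02),(0.02,.03),(.035,.05),(.05,.07),(.07,.2)):
        k=m&(P[...,2]>lo)&(P[...,2]<hi)&(d>0)
        q=P[k]; 
        if len(q): print(n,lo,len(q),q.min(0).round(3),q.max(0).round(3),np.median(q,0).round(3))
    print(P[230,250])
    k=m&(d>0);print((P[k][:,2]).min(), np.median(P[k][:,2]))
E
```

```text
scene 0.008 610 [ 0.262 -0.162  0.008] [0.616 0.153 0.02 ] [ 0.564 -0.036  0.014]
scene 0.02 377 [ 0.306 -0.161  0.02 ] [0.612 0.138 0.03 ] [ 0.501 -0.039  0.025]
scene 0.035 246 [ 0.34  -0.05   0.035] [0.611 0.046 0.05 ] [ 0.532 -0.026  0.041]
scene 0.05 196 [ 0.348 -0.05   0.05 ] [0.612 0.05  0.07 ] [ 0.605 -0.011  0.058]
scene 0.07 1052 [ 0.524 -0.053  0.07 ] [0.611 0.049 0.148] [ 0.565 -0.004  0.107]
[ 0.50400618 -0.1408196   0.02158638]
-0.007981026731116003 0.0009959898819369428
side 0.008 834 [ 0.234 -0.39   0.008] [0.754 0.164 0.02 ] [0.554 0.005 0.015]
side 0.02 410 [ 0.298 -0.355  0.02 ] [0.602 0.147 0.03 ] [ 0.482 -0.014  0.025]
side 0.035 254 [ 0.321 -0.051  0.035] [0.601 0.051 0.05 ] [0.501 0.003 0.043]
side 0.05 132 [ 0.345 -0.045  0.05 ] [0.606 0.048 0.069] [ 0.521 -0.003  0.054]
side 0.07 446 [ 0.521 -0.056  0.07 ] [0.607 0.049 0.15 ] [0.561 0.004 0.11 ]
[ 0.68783907 -0.0898076   0.00495785]
-0.008471673689659953 0.0022060518153275144
```

View pics/scene_c.png

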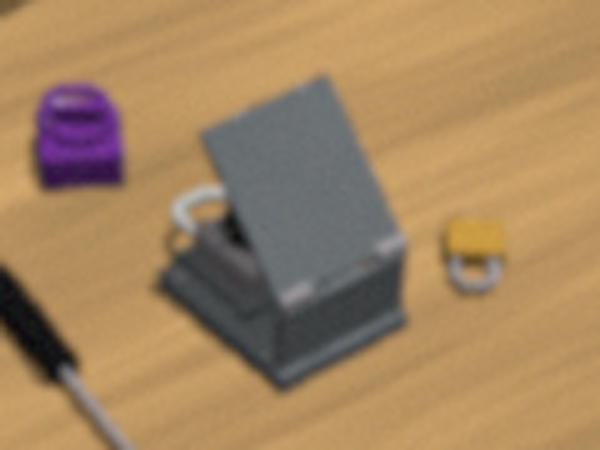

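View pics/side_c.png

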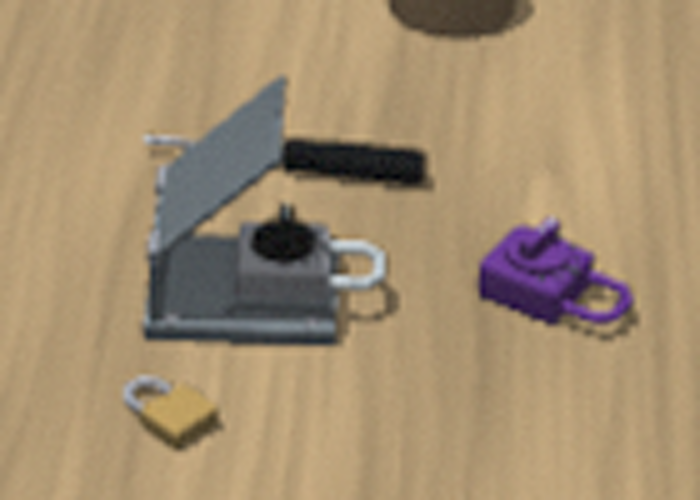

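```bash
python3 - <<'E'
from h import *
Q=[]
for n,b in (('scene',(270,175,325,235)),('side',(265,200,305,245))):
    im,d=load(n+'0'); c=cam(n); P=dep(c,d)
    m=np.zeros(d.shape,bool); m[b[1]:b[3],b[0]:b[2]]=1
    k=m&(P[...,2]>.075)&(P[...,2]<.2)&(P[...,0]>.5)&(P[...,0]<.64)&(abs(P[...,1])<.07)
    q=P[k]; 
    for _ in range(3):
        ce=q.mean(0); w=np.linalg.svd(q-ce)[2][2]; w*=np.sign(w[2]); r=(q-ce)@w; q=q[abs(r)<.003]
    print(n,len(q),'n',w.round(3),'tilt',np.degrees(np.arctan2(np.hypot(w[0],w[1]),w[2])).round(1),'az',np.degrees(np.arctan2(w[1],w[0])).round(1),'rms',r.std().round(4),ce.round(4))
    yr=[(round(z0,3),q[(q[:,2]>z0)&(q[:,2]<z0+.015)][:,1].min().round(4),q[(q[:,2]>z0)&(q[:,2]<z0+.015)][:,1].max().round(4)) for z0 in (.08,.1,.12)]
    print(yr)
    cnt=cv2.findContours(k.astype('uint8'),cv2.RETR_EXTERNAL,cv2.CHAIN_APPROX_NONE)[0]; cnt=max(cnt,key=cv2.contourArea)
    box=cv2.approxPolyDP(cnt,4,True)[:,0]; print(box.tolist(), P[box[:,1],box[:,0]].round(4).tolist())
    # base top (z~14) corners
    k=(P[...,2]>.010)&(P[...,2]<.018)&(P[...,0]>.46)&(P[...,0]<.65)&(abs(P[...,1])<.07); q=P[k]
    print('base',cv2.minAreaRect((q[:,:2]*1000).astype('float32')))
E
```

```text
scene 723 n [0.702 0.036 0.711] tilt 44.7 az 2.9 rms 0.0016 [ 0.5632 -0.004   0.1099]
[(0.08, np.float64(-0.0505), np.float64(0.0471)), (0.1, np.float64(-0.051), np.float64(0.0444)), (0.12, np.float64(-0.0519), np.float64(0.0444))]
[[305, 180], [280, 191], [294, 222], [319, 211]] [[0.5276, 0.0411, 0.1457], [0.5309, -0.0515, 0.1465], [0.6001, -0.05, 0.0776], [0.5997, 0.042, 0.0755]]
base ((551.2545166015625, -4.518276214599609), (128.49989318847656, 100.73222351074219), 3.1716089248657227)
side 386 n [0.705 0.037 0.708] tilt 44.9 az 3.0 rms 0.0013 [5.585e-01 2.000e-04 1.136e-01]
[(0.08, np.float64(-0.0517), np.float64(0.0488)), (0.1, np.float64(-0.0496), np.float64(0.0473)), (0.12, np.float64(-0.0545), np.float64(0.0476))]
[[296, 205], [273, 223], [273, 239], [295, 222]] [[0.5272, -0.047, 0.1468], [0.6015, -0.0412, 0.075], [0.591, 0.0472, 0.0767], [0.5227, 0.0455, 0.1457]]
base ((547.9089965820312, -2.1833267211914062), (123.62466430664062, 107.47603607177734), 4.213268756866455)
```

Request:
step_arm(steps=[{"x":0.03,"y":-0.0245,"claw":0},{"x":0.03,"y":-0.0245,"claw":0},{"x":0.03,"y":-0.0245,"claw":0},{"x":0.03,"y":-0.0245,"claw":0},{"x":0.03,"y":-0.0245,"claw":0}], grip_force=15)

```text
validation failed for argument at $.st...
```

Request:
step_arm(steps=[{"x":0.03,"y":-0.0245,"claw":0},{"x":0.03,"y":-0.0245,"claw":0},{"x":0.03,"y":-0.0245,"claw":0},{"x":0.03,"y":-0.0245,"claw":0},{"x":0.03,"y":-0.0245,"claw":0}])

```text
validation failed for argument at $.st...
```

Request:
step_arm(steps=[{"x":0.03,"y":-0.0245,"z":0.0,"ax":0.0,"ay":0.0,"az":0.0,"claw":0.0}], grip_force=15)

```text
time_s: 0.23
ee_pos: [0.2199, -0.4796, 0.2042]
eef_rot: [-3.14, 0.001, 0.374]
force: [0.4, 0.5, 0.3]
grip_width: 0.0901
```

Request:
step_arm(steps=[{"x":0.03,"y":-0.0245,"z":0.0,"ax":0.0,"ay":0.0,"az":0.0,"claw":0.0},{"x":0.03,"y":-0.0245,"z":0.0,"ax":0.0,"ay":0.0,"az":0.0,"claw":0.0},{"x":0.03,"y":-0.0245,"z":0.0,"ax":0.0,"ay":0.0,"az":0.0,"claw":0.0},{"x":0.03,"y":-0.0245,"z":0.0,"ax":0.0,"ay":0.0,"az":0.0,"claw":0.0},{"x":0.03,"y":-0.0245,"z":0.0,"ax":0.0,"ay":0.0,"az":0.0,"claw":0.0}])

```text
time_s: 0.65
ee_pos: [0.3158, -0.3041, 0.2024]
eef_rot: [-3.137, 0.001, 0.368]
force: [0.6, -0.1, -0.2]
grip_width: 0.0571
```

Request:
step_arm(steps=[{"x":0.03,"y":-0.0245,"z":0.0,"ax":0.0,"ay":0.0,"az":0.0,"claw":0.0},{"x":0.03,"y":-0.0245,"z":0.0,"ax":0.0,"ay":0.0,"az":0.0,"claw":0.0},{"x":0.03,"y":-0.0245,"z":0.0,"ax":0.0,"ay":0.0,"az":0.0,"claw":0.0},{"x":0.03,"y":-0.0245,"z":0.0,"ax":0.0,"ay":0.0,"az":0.0,"claw":0.0},{"x":0.03,"y":-0.0245,"z":0.0,"ax":0.0,"ay":0.0,"az":0.0,"claw":0.0}])

```text
time_s: 1.07
ee_pos: [0.4137, -0.1264, 0.203]
eef_rot: [-3.138, 0.0, 0.367]
force: [0.8, -0.9, -0.5]
grip_width: 0.0246
```

Request:
step_arm(steps=[{"x":0.022,"y":-0.021,"z":0.012,"ax":0.0,"ay":0.0,"az":3.6,"claw":0.0},{"x":0.022,"y":-0.021,"z":0.012,"ax":0.0,"ay":0.0,"az":3.6,"claw":0.0},{"x":0.022,"y":-0.021,"z":0.014,"ax":0.0,"ay":0.0,"az":3.6,"claw":0.0},{"x":0.022,"y":-0.021,"z":0.014,"ax":0.0,"ay":0.0,"az":3.6,"claw":0.0},{"x":0.02,"y":-0.021,"z":0.014,"ax":0.0,"ay":0.0,"az":3.6,"claw":0.0}])

```text
time_s: 1.48
ee_pos: [0.4972, 0.0109, 0.1379]
eef_rot: [-3.14, -0.005, 0.045]
force: [0.1, -0.4, -0.3]
grip_width: 0.0001
```

```bash
python3 - <<'E'
from h import *
o,im,d=shot('wrist','w1'); cv2.imwrite('pics/w1.png',im[:,:,::-1]); print(o['ee_pos'],o['eef_rot'])
E
```

```text
[0.49720842 0.01089138 0.13793395] [-3.13963639 -0.00466632  0.0447556 ]
```

View pics/w1.png

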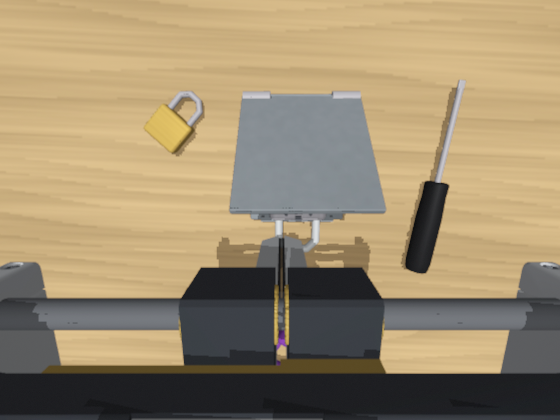

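Request:
step_arm(steps=[{"x":0.0,"y":0.012,"z":0.01,"ax":0.0,"ay":0.0,"az":0.0,"claw":0.0},{"x":0.015,"y":0.0,"z":0.002,"ax":0.0,"ay":0.0,"az":-0.4,"claw":0.0},{"x":0.016,"y":0.0,"z":0.0,"ax":0.0,"ay":0.0,"az":0.0,"claw":0.0},{"x":0.016,"y":0.0,"z":0.0,"ax":0.0,"ay":0.0,"az":0.0,"claw":0.0},{"x":0.016,"y":0.0,"z":0.0,"ax":0.0,"ay":0.0,"az":0.0,"claw":0.0}])

```text
time_s: 1.95
ee_pos: [0.5595, 0.0079, 0.1193]
eef_rot: [-3.138, 0.011, 0.052]
force: [-3.2, -0.5, 2.4]
grip_width: 0.0003
```

Request:
step_arm(steps=[{"x":0.016,"y":0.0,"z":0.0,"ax":0.0,"ay":0.0,"az":0.0,"claw":0.0},{"x":0.016,"y":0.0,"z":0.0,"ax":0.0,"ay":0.0,"az":0.0,"claw":0.0},{"x":0.016,"y":0.0,"z":0.0,"ax":0.0,"ay":0.0,"az":0.0,"claw":0.0}])

```text
time_s: 2.2
ee_pos: [0.6076, 0.0104, 0.1176]
eef_rot: [-3.137, 0.017, 0.053]
force: [-6.4, -0.1, -2.6]
grip_width: 0.0005
```

Request:
step_arm(steps=[{"x":0.01,"y":0.0,"z":0.0,"ax":0.0,"ay":0.0,"az":0.0,"claw":0.0},{"x":0.006,"y":0.0,"z":0.0,"ax":0.0,"ay":0.0,"az":0.0,"claw":0.0}])

```text
time_s: 2.37
ee_pos: [0.6235, 0.0112, 0.1153]
eef_rot: [-3.137, 0.023, 0.053]
force: [-4.5, -0.1, 0.0]
grip_width: 0.0007
```

```bash
cat > cover.py <<'E'
from h import *
import sys
for n in sys.argv[2:]:
    o,im,d=shot(n,n+sys.argv[1]); cv2.imwrite(f'pics/{n}{sys.argv[1]}.png',im[:,:,::-1]); c=cam(n); P=dep(c,d)
    a=np.radians(3); X=(P[...,0]-.603)*np.cos(a)+P[...,1]*np.sin(a)
    hsv=cv2.cvtColor(im,cv2.COLOR_RGB2HSV)
    k=(P[...,2]>.08)&(P[...,2]<.185)&(X>-.1)&(X<.12)&(abs(P[...,1])<.055)&(hsv[...,0]>80)
    q=P[k]
    for _ in range(8):
        ce=np.median(q,0); ce=q.mean(0); w=np.linalg.svd(q-ce,full_matrices=False)[2][2]; r=abs((q-ce)@w); q=q[r<=max(.003,np.percentile(r,90))]
    if w[0]<0:w=-w
    print(n,len(q),'angle',np.degrees(np.arctan2(w[0],w[2])),w.round(3),'rms',r.std(),'zmax',q[:,2].max(),q.mean(0).round(4))
E
python3 cover.py 2 side scene
```

```text
side 261 angle 125.0302259270013 [ 0.818  0.035 -0.574] rms 0.0007106848656825218 zmax 0.16113689662919117 [0.6319 0.0182 0.1179]
scene 65 angle 126.36282316411926 [ 0.792  0.184 -0.583] rms 0.0014751464916266499 zmax 0.15879672372695752 [ 0.6486 -0.0294  0.1271]
```

View pics/side2.png

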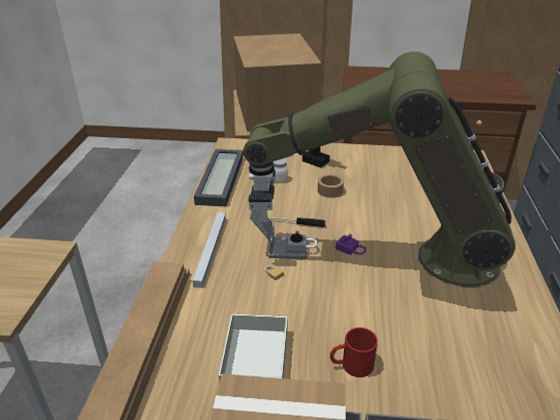

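Request:
step_arm(steps=[{"x":-0.025,"y":0.0,"z":-0.008,"ax":0.0,"ay":0.0,"az":0.0,"claw":0.0},{"x":-0.035,"y":0.003,"z":-0.01,"ax":0.0,"ay":-0.7,"az":0.0,"claw":0.0},{"x":-0.035,"y":0.003,"z":-0.01,"ax":0.0,"ay":-0.7,"az":0.0,"claw":0.03},{"x":-0.035,"y":0.003,"z":-0.01,"ax":0.0,"ay":0.0,"az":0.0,"claw":0.03},{"x":-0.01,"y":0.003,"z":-0.005,"ax":0.0,"ay":0.0,"az":0.0,"claw":0.03}])

```text
time_s: 2.88
ee_pos: [0.4796, -0.0084, 0.1612]
eef_rot: [-3.137, 0.047, 0.054]
force: [-0.5, 0.3, 0.9]
grip_width: 0.0172
```

```bash
python3 cover.py 3 side scene; python3 - <<'E'
from h import *
o,im,d=shot('wrist','w3'); cv2.imwrite('pics/w3.png',im[:,:,::-1]); print(o['ee_pos'],o['eef_rot'],o['time_s'])
for n in ('side','scene'):
    i,d=load(n+'3'); c=cam(n); u,v=proj(c,[.58,0,.06]).astype(int); crop(i,u-40,v-40,u+40,v+35,7,f'pics/{n}3c.png')
E
```

```text
side 340 angle 125.33755714096992 [ 0.815  0.042 -0.578] rms 0.0007397410040453603 zmax 0.16193284593411683 [0.6355 0.0074 0.1209]
scene 82 angle 125.36182846981468 [ 0.815  0.015 -0.579] rms 0.000568220835276286 zmax 0.15847202720749498 [ 0.6441 -0.0231  0.1193]
[ 0.4819651 -0.008603   0.1616469] [-3.13693245  0.04496596  0.05357434] 2.9833
```

View pics/w3.png

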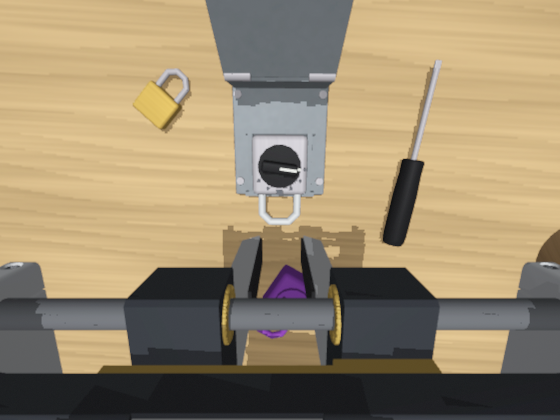

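View pics/side3c.png

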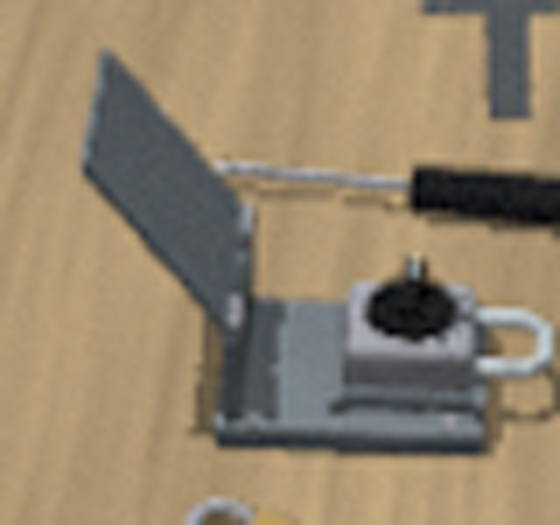

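Wrist view: the padlock is at (279,165), with its white pointer at about (288,170) pointing right (-y) and the shackle below at (279,210). That puts the dial near 0. The cover measures about 125°, roughly 5° too far, so I'll nudge it back from behind.

Request:
step_arm(steps=[{"x":0.0,"y":0.0,"z":-0.03,"ax":0.0,"ay":1.3,"az":0.0,"claw":0.0},{"x":0.03,"y":0.0,"z":-0.02,"ax":0.0,"ay":1.3,"az":0.0,"claw":0.0},{"x":0.04,"y":0.0,"z":0.0,"ax":0.0,"ay":0.0,"az":0.0,"claw":0.0},{"x":0.04,"y":0.0,"z":0.0,"ax":0.0,"ay":0.0,"az":0.0,"claw":0.0},{"x":0.04,"y":0.0,"z":0.0,"ax":0.0,"ay":0.0,"az":0.0,"claw":0.0}])

```text
time_s: 3.45
ee_pos: [0.6385, 0.0005, 0.2128]
eef_rot: [-3.137, -0.006, 0.053]
force: [-0.1, 0.2, 0.2]
grip_width: 0.0013
```

Request:
step_arm(steps=[{"x":0.04,"y":0.0,"z":0.0,"ax":0.0,"ay":0.0,"az":0.0,"claw":0.0},{"x":0.035,"y":0.0,"z":0.0,"ax":0.0,"ay":0.0,"az":0.0,"claw":0.0}])

```text
time_s: 3.62
ee_pos: [0.7174, 0.0055, 0.2111]
eef_rot: [-3.137, -0.007, 0.053]
force: [-0.4, -1.8, 0.8]
grip_width: 0.0007
```

Request:
step_arm(steps=[{"x":-0.005,"y":0.0,"z":0.035,"ax":0.0,"ay":0.0,"az":0.0,"claw":0.0},{"x":-0.01,"y":0.0,"z":0.03,"ax":0.0,"ay":0.0,"az":0.0,"claw":0.0},{"x":-0.01,"y":0.0,"z":0.0,"ax":0.0,"ay":0.0,"az":0.0,"claw":0.0},{"x":-0.01,"y":0.0,"z":0.0,"ax":0.0,"ay":0.0,"az":0.0,"claw":0.0}])

```text
time_s: 3.95
ee_pos: [0.6977, 0.0058, 0.1383]
eef_rot: [-3.137, -0.02, 0.055]
force: [1.0, -0.8, 1.0]
grip_width: 0.0002
```

Request:
step_arm(steps=[{"x":-0.01,"y":0.0,"z":0.0,"ax":0.0,"ay":0.0,"az":0.0,"claw":0.0},{"x":-0.01,"y":0.0,"z":0.0,"ax":0.0,"ay":-1.1,"az":0.0,"claw":0.0},{"x":-0.006,"y":0.0,"z":0.0,"ax":0.0,"ay":0.0,"az":0.0,"claw":0.0},{"x":-0.003,"y":0.0,"z":0.0,"ax":0.0,"ay":0.0,"az":0.0,"claw":0.0}])

```text
time_s: 4.28
ee_pos: [0.6695, 0.0053, 0.1331]
eef_rot: [-3.137, 0.001, 0.056]
force: [6.2, -0.3, 3.6]
grip_width: 0.0007
```

```bash
python3 cover.py 4 side
```

```text
side 331 angle 121.24405810023109 [ 0.854  0.034 -0.518] rms 0.0007074167722912685 zmax 0.18387343407463996 [0.6316 0.0086 0.1239]
```

Request:
step_arm(steps=[{"x":-0.003,"y":0.0,"z":0.0,"ax":0.0,"ay":0.0,"az":0.0,"claw":0.0},{"x":0.02,"y":0.0,"z":-0.02,"ax":0.0,"ay":0.0,"az":0.0,"claw":0.0},{"x":0.0,"y":0.0,"z":-0.04,"ax":0.0,"ay":0.0,"az":0.0,"claw":0.04},{"x":0.0,"y":0.0,"z":-0.04,"ax":0.0,"ay":0.0,"az":-7.0,"claw":0.04},{"x":-0.035,"y":0.0,"z":0.0,"ax":0.0,"ay":0.0,"az":-7.0,"claw":0.04}])

```text
time_s: 4.75
ee_pos: [0.6567, 0.0006, 0.2346]
eef_rot: [-3.135, 0.004, 0.304]
force: [1.0, 0.1, 3.2]
grip_width: 0.0166
```

```bash
python3 - <<'E'
from h import *
z=np.load('pics/w3.npz'); im,d=z['im'],z['d']
# pose: measured in motion; use both
o=dict(ee_pos=z['ee_pos'],eef_rot=z['eef_rot']); c=cam('wrist',o)
hsv=cv2.cvtColor(im,cv2.COLOR_RGB2HSV)
m=((hsv[...,2]<70)).astype('uint8'); m[:130]=0;m[200:]=0;m[:,:240]=0;m[:,320:]=0
n,l,s,ce=cv2.connectedComponentsWithStats(m); i=1+np.argmax(s[1:,4]); print(s[i],ce[i])
cn=cv2.findContours((l==i).astype('uint8'),cv2.RETR_EXTERNAL,cv2.CHAIN_APPROX_NONE)[0][0]
(u,v),r=cv2.minEnclosingCircle(cn); print('disc',u,v,r, plane(c,u,v,.05), 'diam',2*r/c[0]*(c[4][2]-.05))
w=((hsv[...,2]>190)&(hsv[...,1]<40)).astype('uint8'); k=np.zeros_like(w); cv2.circle(k,(int(u),int(v)),int(r-1),1,-1); w&=k
ys,xs=np.nonzero(w); print(len(xs),xs.mean(),ys.mean(),xs.min(),xs.max())
Pw=plane(c,xs.astype(float),ys.astype(float),.06); P0=plane(c,u,v,.05)[:2]
print('ptr pts',Pw[:,:2].mean(0)); e=np.linalg.svd(Pw[:,:2]-Pw[:,:2].mean(0))[2][0]; print('line deg',np.degrees(np.arctan2(e[1],e[0])))
P=dep(c,d)
k=(P[...,2]>.037)&(P[...,2]<.048)&(abs(P[...,0]-.523)<.06)&(abs(P[...,1])<.04)
print('body',cv2.minAreaRect((P[k][:,:2]*1000).astype('float32')), np.median(P[k],0))
k=(P[...,2]>.009)&(P[...,2]<.018)&(P[...,0]>.46)&(P[...,0]<.6)&(abs(P[...,1])<.07)
print('base',cv2.minAreaRect((P[k][:,:2]*1000).astype('float32')))
k=(P[...,2]>.018)&(P[...,2]<.036)&(P[...,0]>.44)&(P[...,0]<.485)&(abs(P[...,1])<.04)
print('shackle',P[k].min(0),P[k].max(0))
crop(im,220,60,340,240,5,'pics/w3c.png') if 0 else crop(im,230,120,330,230,5,'pics/w3c.png')
E
```

```text
[ 259  145   41   42 1266] [278.3657188  165.66666667]
disc 278.7532653808594 165.84732055664062 21.098726272583008 [ 0.52220952 -0.00331485  0.05      ] diam 0.04170957331817869
47 287.93617021276594 169.7659574468085 280 296
ptr pts [ 0.520202   -0.01230616]
line deg -95.22615710384711
body ((521.37255859375, -4.104442596435547), (59.966678619384766, 55.93353271484375), 3.188647747039795) [ 0.52882606 -0.00396025  0.0432722 ]
base ((541.2293701171875, -3.2109832763671875), (112.44922637939453, 100.14037322998047), 2.773376703262329)
shackle [ 0.45481869 -0.02915588  0.02005775] [0.48497778 0.03158454 0.03453218]
```

View pics/w3c.png

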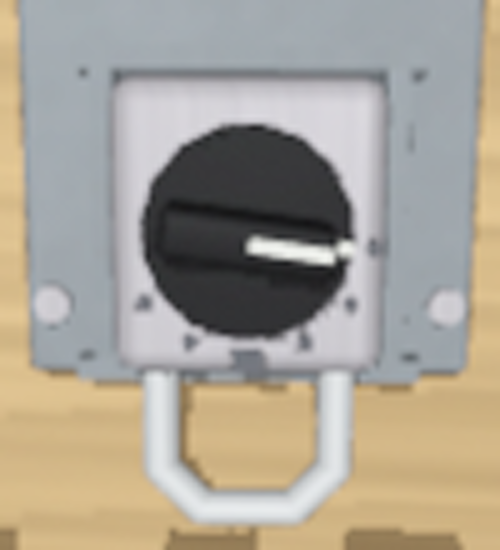

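Request:
step_arm(steps=[{"x":-0.0325,"y":-0.009,"z":0.0,"ax":0.0,"ay":0.0,"az":0.0,"claw":0.05},{"x":-0.0325,"y":-0.009,"z":0.0,"ax":0.0,"ay":0.0,"az":0.0,"claw":0.05},{"x":-0.0325,"y":-0.009,"z":0.0,"ax":0.0,"ay":0.0,"az":0.0,"claw":0.05},{"x":-0.0325,"y":-0.009,"z":0.0,"ax":0.0,"ay":0.0,"az":0.0,"claw":0.05},{"x":0.0,"y":0.0,"z":0.0,"ax":0.0,"ay":0.0,"az":-7.0,"claw":0.05}])

```text
time_s: 5.17
ee_pos: [0.5149, -0.0054, 0.2359]
eef_rot: [-3.136, 0.002, 0.433]
force: [0.5, 0.2, 0.5]
grip_width: 0.0487
```

Request:
step_arm(steps=[{"x":0.0,"y":0.0,"z":0.01,"ax":0.0,"ay":0.0,"az":-7.0,"claw":0.05},{"x":0.0,"y":0.0,"z":0.02,"ax":0.0,"ay":0.0,"az":-7.0,"claw":0.05},{"x":0.0,"y":0.0,"z":0.02,"ax":0.0,"ay":0.0,"az":-7.0,"claw":0.05},{"x":0.0,"y":0.0,"z":0.02,"ax":0.0,"ay":0.0,"az":-7.0,"claw":0.05},{"x":0.0,"y":0.0,"z":0.02,"ax":0.0,"ay":0.0,"az":-7.0,"claw":0.05}])

```text
time_s: 5.58
ee_pos: [0.5152, -0.0049, 0.1484]
eef_rot: [3.141, -0.005, 1.062]
force: [0.8, 0.1, -0.1]
grip_width: 0.0497
```

Request:
step_arm(steps=[{"x":0.001,"y":0.002,"z":0.015,"ax":0.0,"ay":0.0,"az":-7.0,"claw":0.05},{"x":0.001,"y":0.002,"z":0.01,"ax":0.0,"ay":0.0,"az":-7.0,"claw":0.05},{"x":0.001,"y":0.002,"z":0.005,"ax":0.0,"ay":0.0,"az":-7.0,"claw":0.05},{"x":0.0,"y":0.0,"z":0.0,"ax":0.0,"ay":0.0,"az":-2.0,"claw":0.05},{"x":0.0,"y":0.0,"z":0.0,"ax":0.0,"ay":0.0,"az":0.0,"claw":0.05}])

```text
time_s: 6.0
ee_pos: [0.5204, -0.0039, 0.1115]
eef_rot: [-3.134, -0.004, 1.481]
force: [-0.1, -0.1, 1.0]
grip_width: 0.0501
```

```bash
python3 - <<'E'
from h import *
o=ctrl.get_obs();T=rpy(o['eef_rot']);print(o['ee_pos'],o['eef_rot'],o['qpos'][5]); print('delta tool',T.T@(np.array([.522,-.0037,.053])-o['ee_pos']),'tool z',T[:,2])
o,im,d=shot('wrist','w5'); cv2.imwrite('pics/w5.png',im[:,:,::-1])
E
```

```text
[ 0.52043042 -0.0038607   0.11150385] [-3.13368462 -0.00368623  1.48108566] 0.008041742539132188
delta tool [8.50144018e-05 2.01147842e-03 5.84904881e-02] tool z [-0.00754591  0.00437976 -0.99996194]
```

View pics/w5.png

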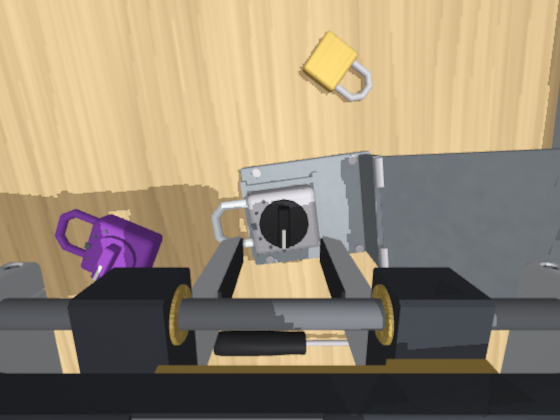

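Wrist view: the dial is at (284,222), with its bar vertical in the picture and centred between the fingertips. I'll descend and close on it.

Request:
step_arm(steps=[{"x":0.0,"y":0.001,"z":0.025,"ax":0.0,"ay":0.0,"az":0.0,"claw":0.05},{"x":0.0,"y":0.001,"z":0.02,"ax":0.0,"ay":0.0,"az":0.0,"claw":0.04},{"x":0.0,"y":0.0,"z":0.006,"ax":0.0,"ay":0.0,"az":0.0,"claw":0.03},{"x":0.0,"y":0.0,"z":0.0,"ax":0.0,"ay":0.0,"az":0.0,"claw":0.02}])

```text
time_s: 6.38
ee_pos: [0.5236, -0.0038, 0.0607]
eef_rot: [-3.137, -0.004, 1.471]
force: [-0.4, -0.3, 0.8]
grip_width: 0.0331
```

Request:
step_arm(steps=[{"x":0.0,"y":-0.0015,"z":0.005,"ax":0.0,"ay":0.0,"az":-0.5,"claw":0.02},{"x":0.0,"y":0.0,"z":0.002,"ax":0.0,"ay":0.0,"az":0.0,"claw":0.015},{"x":0.0,"y":0.0,"z":0.0,"ax":0.0,"ay":0.0,"az":0.0,"claw":0.0},{"x":0.0,"y":0.0,"z":0.0,"ax":0.0,"ay":0.0,"az":0.0,"claw":0.0},{"x":0.0,"y":0.0,"z":0.0,"ax":0.0,"ay":0.0,"az":0.0,"claw":0.0}], grip_force=20)

```text
time_s: 6.8
ee_pos: [0.5227, -0.0036, 0.0557]
eef_rot: [-3.139, -0.004, 1.479]
force: [0.1, -0.1, -5.2]
grip_width: 0.0101
```

Request:
step_arm(steps=[{"x":0.0,"y":0.0,"z":0.0,"ax":0.0,"ay":0.0,"az":6.9,"claw":0.0},{"x":0.0,"y":0.0,"z":0.0,"ax":0.0,"ay":0.0,"az":6.9,"claw":0.0},{"x":0.0,"y":0.0,"z":0.0,"ax":0.0,"ay":0.0,"az":6.9,"claw":0.0},{"x":0.0,"y":0.0,"z":0.0,"ax":0.0,"ay":0.0,"az":6.9,"claw":0.0},{"x":0.0,"y":0.0,"z":0.0,"ax":0.0,"ay":0.0,"az":0.0,"claw":0.0}])

```text
time_s: 7.22
ee_pos: [0.5224, -0.0034, 0.0564]
eef_rot: [-3.137, -0.001, 0.978]
force: [-1.1, 0.5, -5.5]
grip_width: 0.01
```

Request:
step_arm(steps=[{"x":0.0,"y":0.0,"z":0.0,"ax":0.0,"ay":0.0,"az":6.5,"claw":0.0},{"x":0.0,"y":0.0,"z":0.0,"ax":0.0,"ay":0.0,"az":6.5,"claw":0.0},{"x":0.0,"y":0.0,"z":0.0,"ax":0.0,"ay":0.0,"az":6.5,"claw":0.0},{"x":0.0,"y":0.0,"z":0.0,"ax":0.0,"ay":0.0,"az":6.0,"claw":0.0},{"x":0.0,"y":0.0,"z":0.0,"ax":0.0,"ay":0.0,"az":0.0,"claw":0.0}])

```text
time_s: 7.63
ee_pos: [0.5219, -0.0035, 0.0566]
eef_rot: [-3.137, 0.002, 0.536]
force: [0.6, 0.5, -4.5]
grip_width: 0.0096
```

Request:
step_arm(steps=[{"x":0.0,"y":0.0,"z":0.0,"ax":0.0,"ay":0.0,"az":6.5,"claw":0.0},{"x":0.0,"y":0.0,"z":0.0,"ax":0.0,"ay":0.0,"az":6.5,"claw":0.0},{"x":0.0,"y":0.0,"z":0.0,"ax":0.0,"ay":0.0,"az":6.5,"claw":0.0},{"x":0.0,"y":0.0,"z":0.0,"ax":0.0,"ay":0.0,"az":6.0,"claw":0.0},{"x":0.0,"y":0.0,"z":0.0,"ax":0.0,"ay":0.0,"az":0.0,"claw":0.0}])

```text
time_s: 8.05
ee_pos: [0.5216, -0.0036, 0.0567]
eef_rot: [-3.138, 0.004, 0.106]
force: [1.3, -1.5, -4.8]
grip_width: 0.0095
```

Request:
step_arm(steps=[{"x":0.0,"y":0.0,"z":0.0,"ax":0.0,"ay":0.0,"az":3.0,"claw":0.0},{"x":0.0,"y":0.0,"z":0.0,"ax":0.0,"ay":0.0,"az":0.0,"claw":0.0}])

```text
time_s: 8.22
ee_pos: [0.5216, -0.0037, 0.0566]
eef_rot: [-3.139, 0.004, 0.069]
force: [0.4, -0.6, -4.7]
grip_width: 0.0099
```

Request:
step_arm(steps=[{"x":0.0,"y":0.0,"z":0.0,"ax":0.0,"ay":0.0,"az":0.0,"claw":0.03},{"x":0.0,"y":0.0,"z":0.0,"ax":0.0,"ay":0.0,"az":0.0,"claw":0.04},{"x":0.0,"y":0.0,"z":-0.02,"ax":0.0,"ay":0.0,"az":0.0,"claw":0.05},{"x":-0.01,"y":0.0,"z":-0.04,"ax":0.0,"ay":0.0,"az":0.0,"claw":0.07},{"x":-0.03,"y":0.0,"z":-0.02,"ax":0.0,"ay":0.0,"az":0.0,"claw":0.08}])

```text
time_s: 8.63
ee_pos: [0.4826, -0.0073, 0.1366]
eef_rot: [-3.137, 0.009, 0.095]
force: [0.6, -0.7, 1.2]
grip_width: 0.0395
```

```bash
python3 - <<'E'
from h import *
o,im,d=shot('wrist','w6'); cv2.imwrite('pics/w6.png',im[:,:,::-1])
print(o['ee_pos'],o['eef_rot'],o['time_s'])
E
```

```text
[ 0.48262328 -0.00729126  0.13658384] [-3.13744354  0.00852517  0.09506045] 8.6333
```

View pics/w6.png

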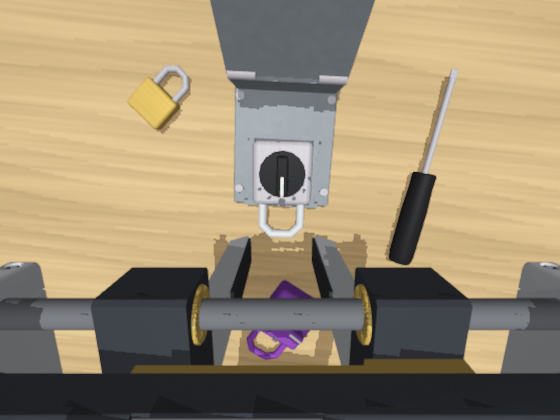

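Wrist view: the pointer at (282,187) points straight at the shackle at (281,225). Next I'll descend over the legs.

Request:
step_arm(steps=[{"x":-0.006,"y":-0.001,"z":0.03,"ax":0.0,"ay":0.0,"az":1.2,"claw":0.07},{"x":-0.004,"y":-0.001,"z":0.03,"ax":0.0,"ay":0.0,"az":1.1,"claw":0.07},{"x":0.0,"y":0.0,"z":0.02,"ax":0.0,"ay":0.5,"az":0.0,"claw":0.07},{"x":0.0,"y":0.0,"z":0.0,"ax":0.0,"ay":0.0,"az":0.0,"claw":0.07}])

```text
time_s: 9.02
ee_pos: [0.4694, -0.0066, 0.0626]
eef_rot: [-3.14, -0.015, 0.069]
force: [0.4, -0.7, -0.8]
grip_width: 0.0684
```

```bash
python3 - <<'E'
from h import *
o=ctrl.get_obs();T=rpy(o['eef_rot']);print(o['ee_pos'],o['eef_rot'],o['grip_width']); print('delta tool',T.T@(np.array([.4725,-.0065,.019])-o['ee_pos']))
E
```

```text
[ 0.4693765  -0.00656838  0.06264854] [-3.14038081 -0.0152283   0.06902186] 0.06841081103163363
delta tool [0.00245575 0.00020015 0.04369079]
```

Request:
step_arm(steps=[{"x":0.001,"y":0.0,"z":0.02,"ax":0.0,"ay":-0.8,"az":0.8,"claw":0.07},{"x":0.001,"y":0.0,"z":0.018,"ax":0.0,"ay":0.0,"az":0.0,"claw":0.07},{"x":0.001,"y":0.0,"z":0.004,"ax":0.0,"ay":0.0,"az":0.0,"claw":0.07},{"x":0.0,"y":0.0,"z":0.0,"ax":0.0,"ay":0.0,"az":0.0,"claw":0.07}])

```text
time_s: 9.35
ee_pos: [0.475, -0.0065, 0.023]
eef_rot: [-3.141, -0.004, 0.065]
force: [-0.0, 0.5, 0.7]
grip_width: 0.07
```

Request:
step_arm(steps=[{"x":-0.003,"y":0.0,"z":0.004,"ax":0.0,"ay":0.0,"az":0.5,"claw":0.06},{"x":0.0,"y":0.0,"z":0.0,"ax":0.0,"ay":0.0,"az":0.0,"claw":0.04},{"x":0.0,"y":0.0,"z":0.0,"ax":0.0,"ay":0.0,"az":0.0,"claw":0.04},{"x":0.0,"y":0.0,"z":0.0,"ax":0.0,"ay":0.0,"az":0.0,"claw":0.04},{"x":0.0,"y":0.0,"z":0.0,"ax":0.0,"ay":0.0,"az":0.0,"claw":0.04}], grip_force=20)

```text
time_s: 9.77
ee_pos: [0.4737, -0.0069, 0.023]
eef_rot: [-3.142, -0.009, 0.059]
force: [-0.1, -0.1, -2.5]
grip_width: 0.0454
```

Gripped at 45.4 mm, which agrees with the 46 mm shackle. Pulling along -x.

Request:
step_arm(steps=[{"x":-0.004,"y":0.0,"z":0.0,"ax":0.0,"ay":0.0,"az":0.0,"claw":0.04},{"x":-0.005,"y":0.0,"z":0.0,"ax":0.0,"ay":0.0,"az":0.0,"claw":0.04},{"x":-0.005,"y":0.0,"z":0.0,"ax":0.0,"ay":0.0,"az":0.0,"claw":0.04},{"x":-0.004,"y":0.0,"z":0.0,"ax":0.0,"ay":0.0,"az":0.0,"claw":0.04}])

```text
time_s: 10.1
ee_pos: [0.4552, -0.008, 0.0234]
eef_rot: [3.141, -0.011, 0.059]
force: [6.6, -0.1, -3.4]
grip_width: 0.0453
```

Request:
step_arm(steps=[{"x":-0.002,"y":0.0,"z":0.0,"ax":0.0,"ay":0.0,"az":0.0,"claw":0.04},{"x":-0.002,"y":0.0,"z":0.0,"ax":0.0,"ay":0.0,"az":0.0,"claw":0.04}])

```text
time_s: 10.27
ee_pos: [0.454, -0.0078, 0.0245]
eef_rot: [-3.142, -0.021, 0.058]
force: [13.9, 3.1, -9.4]
grip_width: 0.0453
```

Request:
step_arm(steps=[{"x":0.0,"y":0.0,"z":0.0,"ax":0.0,"ay":0.0,"az":0.0,"claw":0.075},{"x":0.0,"y":0.0,"z":0.0,"ax":0.0,"ay":0.0,"az":0.0,"claw":0.075},{"x":0.0,"y":0.0,"z":0.0,"ax":0.0,"ay":0.0,"az":0.0,"claw":0.075},{"x":0.0,"y":0.0,"z":-0.03,"ax":0.0,"ay":-1.0,"az":0.0,"claw":0.075},{"x":0.01,"y":0.0,"z":-0.04,"ax":0.0,"ay":0.0,"az":0.0,"claw":0.075}])

```text
time_s: 10.68
ee_pos: [0.457, -0.007, 0.0905]
eef_rot: [-3.14, 0.01, 0.058]
force: [0.1, 0.3, 0.5]
grip_width: 0.0734
```

Request:
step_arm(steps=[{"x":0.01,"y":0.0,"z":-0.03,"ax":0.0,"ay":0.0,"az":0.0,"claw":0.075},{"x":0.01,"y":0.0,"z":-0.02,"ax":0.0,"ay":0.0,"az":0.0,"claw":0.075},{"x":0.0,"y":0.0,"z":0.0,"ax":0.0,"ay":0.0,"az":0.0,"claw":0.075}])

```text
time_s: 10.93
ee_pos: [0.4799, -0.0061, 0.149]
eef_rot: [-3.141, 0.004, 0.058]
force: [1.4, -0.3, 0.9]
grip_width: 0.0749
```

```bash
python3 cover.py 7 side; python3 - <<'E'
from h import *
o,im,d=shot('wrist','w7'); cv2.imwrite('pics/w7.png',im[:,:,::-1])
print(o['ee_pos'],o['eef_rot'],o['time_s'],o['grip_width'])
c=cam('wrist',o);P=dep(c,d)
k=(P[...,2]>.037)&(P[...,2]<.048)&(abs(P[...,0]-.523)<.06)&(abs(P[...,1])<.04)
print('body',cv2.minAreaRect((P[k][:,:2]*1000).astype('float32')), P[k].min(0),P[k].max(0))
k=(P[...,2]>.02)&(P[...,2]<.036)&(P[...,0]>.43)&(P[...,0]<.485)&(abs(P[...,1])<.035)
print('shackle',P[k].min(0),P[k].max(0))
E
```

```text
side 322 angle 119.75332557054378 [ 0.868  0.036 -0.496] rms 0.000716015542886243 zmax 0.167090373655985 [0.6296 0.0087 0.1242]
[ 0.47865399 -0.00608235  0.14702961] [-3.14050714  0.00658677  0.058023  ] 10.9833 0.0751403348582684
body ((520.030029296875, -4.639896392822266), (59.53374481201172, 56.005619049072266), 3.3620219230651855) [ 0.48934495 -0.03360431  0.03754982] [0.5511004  0.02405927 0.04796983]
shackle [ 0.43572328 -0.03099119  0.02008295] [0.48498763 0.03205425 0.03500032]
```

View pics/w7.png

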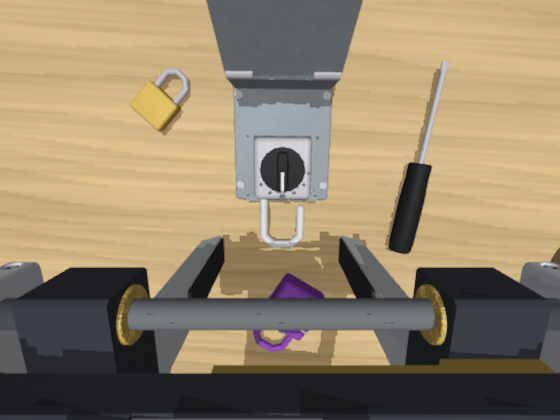

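Shackle open: its bow is now at (281,243) and the right leg end is free at (300,207). The cover is at 119.8°. Now for the body.

Request:
step_arm(steps=[{"x":0.02,"y":0.0,"z":0.01,"ax":0.0,"ay":0.0,"az":0.0,"claw":0.075},{"x":0.018,"y":0.0,"z":0.025,"ax":0.0,"ay":0.0,"az":0.0,"claw":0.075},{"x":0.002,"y":0.0,"z":0.03,"ax":0.0,"ay":0.0,"az":0.0,"claw":0.075},{"x":0.0,"y":0.0,"z":0.02,"ax":0.0,"ay":0.0,"az":0.0,"claw":0.075},{"x":0.0,"y":0.0,"z":0.0,"ax":0.0,"ay":0.0,"az":0.0,"claw":0.075}])

```text
time_s: 11.45
ee_pos: [0.5127, -0.0036, 0.0506]
eef_rot: [-3.139, 0.018, 0.058]
force: [0.1, -0.3, -1.6]
grip_width: 0.0751
```

```bash
python3 - <<'E'
from h import *
o=ctrl.get_obs();T=rpy(o['eef_rot']);print(o['ee_pos'],o['eef_rot'],o['grip_width']); print('delta tool',T.T@(np.array([.519,-.0045,.026])-o['ee_pos']))
E
```

```text
[ 0.51270898 -0.00356572  0.05064061] [-3.13925055  0.01756759  0.05777799] 0.07509024038973419
delta tool [0.00665846 0.00135344 0.02452433]
```

Request:
step_arm(steps=[{"x":0.005,"y":0.001,"z":0.008,"ax":0.0,"ay":1.0,"az":0.0,"claw":0.075},{"x":0.002,"y":0.0,"z":0.01,"ax":0.0,"ay":0.0,"az":0.0,"claw":0.075},{"x":0.0,"y":0.0,"z":0.004,"ax":0.0,"ay":0.0,"az":0.0,"claw":0.075},{"x":0.0,"y":0.0,"z":0.0,"ax":0.0,"ay":0.0,"az":0.0,"claw":0.075}])

```text
time_s: 11.78
ee_pos: [0.5161, -0.0041, 0.0251]
eef_rot: [-3.138, 0.008, 0.058]
force: [-0.3, 0.8, 0.0]
grip_width: 0.0749
```

Request:
step_arm(steps=[{"x":0.002,"y":0.0,"z":0.0,"ax":0.0,"ay":0.5,"az":0.0,"claw":0.065},{"x":0.0,"y":0.0,"z":0.0,"ax":0.0,"ay":0.0,"az":0.0,"claw":0.05},{"x":0.0,"y":0.0,"z":0.0,"ax":0.0,"ay":0.0,"az":0.0,"claw":0.05},{"x":0.0,"y":0.0,"z":0.0,"ax":0.0,"ay":0.0,"az":0.0,"claw":0.05},{"x":0.0,"y":0.0,"z":0.0,"ax":0.0,"ay":0.0,"az":0.0,"claw":0.05}], grip_force=50)

```text
time_s: 12.2
ee_pos: [0.5184, -0.004, 0.0268]
eef_rot: [-3.139, -0.002, 0.058]
force: [1.2, 0.0, -6.7]
grip_width: 0.0553
```

Request:
step_arm(steps=[{"x":0.0,"y":0.0,"z":-0.006,"ax":0.0,"ay":0.0,"az":0.0,"claw":0.05},{"x":0.0,"y":0.0,"z":-0.012,"ax":0.0,"ay":0.0,"az":0.0,"claw":0.05},{"x":0.0,"y":0.0,"z":-0.015,"ax":0.0,"ay":0.0,"az":0.0,"claw":0.05},{"x":0.0,"y":0.0,"z":-0.015,"ax":0.0,"ay":0.0,"az":0.0,"claw":0.05},{"x":0.0,"y":0.0,"z":-0.015,"ax":0.0,"ay":0.0,"az":0.0,"claw":0.05}])

```text
time_s: 12.62
ee_pos: [0.5159, -0.0039, 0.0918]
eef_rot: [-3.138, 0.005, 0.058]
force: [0.1, -0.3, -5.1]
grip_width: 0.0553
```

Request:
step_arm(steps=[{"x":-0.003,"y":0.0,"z":-0.022,"ax":0.0,"ay":0.0,"az":0.0,"claw":0.05},{"x":-0.003,"y":0.0,"z":-0.025,"ax":0.0,"ay":0.0,"az":0.0,"claw":0.05},{"x":-0.003,"y":0.0,"z":-0.025,"ax":0.0,"ay":0.0,"az":0.0,"claw":0.05},{"x":-0.003,"y":0.0,"z":-0.025,"ax":0.0,"ay":0.0,"az":0.0,"claw":0.05},{"x":0.0,"y":0.0,"z":-0.015,"ax":0.0,"ay":0.0,"az":0.0,"claw":0.05}])

```text
time_s: 13.03
ee_pos: [0.5009, -0.0048, 0.2132]
eef_rot: [-3.137, 0.008, 0.058]
force: [0.4, 0.2, -5.4]
grip_width: 0.0559
```

Request:
step_arm(steps=[{"x":0.0,"y":0.0,"z":-0.01,"ax":0.0,"ay":0.0,"az":0.0,"claw":0.05},{"x":0.0,"y":0.0,"z":0.0,"ax":0.0,"ay":0.0,"az":0.0,"claw":0.05},{"x":0.0,"y":0.0,"z":0.0,"ax":0.0,"ay":0.0,"az":0.0,"claw":0.05}])

```text
time_s: 13.28
ee_pos: [0.5005, -0.0049, 0.23]
eef_rot: [-3.138, 0.003, 0.058]
force: [-0.3, -0.3, -5.1]
grip_width: 0.0557
```

```bash
python3 cover.py 8 side scene; python3 - <<'E'
from h import *
o,im,d=shot('wrist','w8'); cv2.imwrite('pics/w8.png',im[:,:,::-1])
print(o['ee_pos'],o['eef_rot'],o['force'],o['grip_width'],abs(o['joint_vel']).max())
for n in ('side','scene'):
    i,d=load(n+'8'); c=cam(n); u,v=proj(c,[.50,0,.15]).astype(int); crop(i,u-55,v-50,u+55,v+60,5,f'pics/{n}8c.png')
E
```

```text
side 317 angle 119.39937923187983 [ 0.87   0.046 -0.49 ] rms 0.0008083236288034027 zmax 0.167608493089496 [0.6299 0.0088 0.1246]
scene 169 angle 119.20961660589849 [ 0.872  0.034 -0.488] rms 0.0004957494388255229 zmax 0.16321724629393541 [ 0.6396 -0.0129  0.1258]
[ 0.50048104 -0.00483136  0.22919199] [-3.13810124  0.00342598  0.05829799] [ 0.09801107 -0.15792334 -5.86537805] 0.05581469293715082 0.016634541098739464
```

View pics/side8c.png

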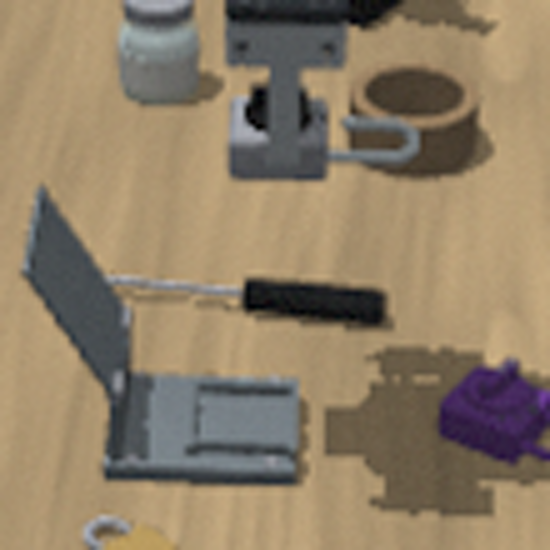

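View pics/w8.png

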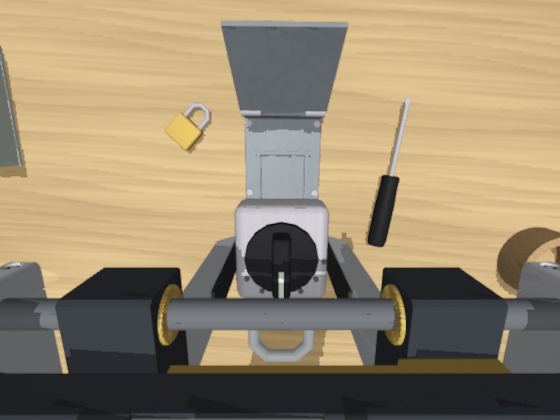

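View pics/scene8c.png

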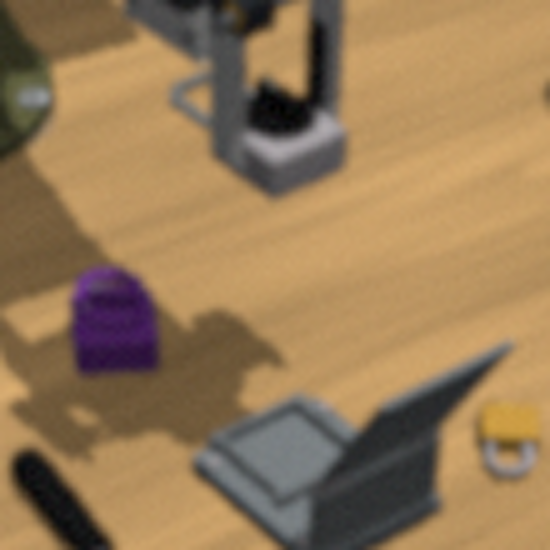

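The lock hangs from the fingers with its shackle open and the dial up. I'll check its tilt and whether it holds still.

Request:
step_arm(steps=[{"x":0.0,"y":0.0,"z":0.0,"ax":0.0,"ay":0.0,"az":0.0,"claw":0.05},{"x":0.0,"y":0.0,"z":0.0,"ax":0.0,"ay":0.0,"az":0.0,"claw":0.05},{"x":0.0,"y":0.0,"z":0.0,"ax":0.0,"ay":0.0,"az":0.0,"claw":0.05}])

```text
time_s: 13.68
ee_pos: [0.4996, -0.0048, 0.2265]
eef_rot: [-3.137, 0.008, 0.058]
force: [-1.0, 0.0, -5.4]
grip_width: 0.0557
```

```bash
python3 - <<'E'
from h import *
o,im,d=shot('wrist','w9'); c=cam('wrist',o); P=dep(c,d)
v,u=np.mgrid[0:420,0:560]
k=(u>245)&(u<320)&(v>205)&(v<290)&(abs(P[...,2]-np.median(P[210:215,260:300,2]))<.004); q=P[k]
for _ in range(4):
    ce=q.mean(0); w=np.linalg.svd(q-ce,full_matrices=False)[2][2]; w*=np.sign(w[2]); r=abs((q-ce)@w); q=q[r<.0015]
print(len(q),'top z',ce,'normal tilt deg x,y',np.degrees(w[:2]).round(2),o['ee_pos'],o['grip_width'],abs(o['joint_vel']).max(),o['force'])
E
```

```text
1860 top z [ 0.51633642 -0.00568889  0.24326382] normal tilt deg x,y [ 1.31 -0.04] [ 0.4995711  -0.0047967   0.22649418] 0.05569328943491872 0.009989197281963047 [-1.0306206   0.04659686 -5.42120967]
```

```bash
python3 - <<'E'
from station import ticket
print(ticket.hand_in())
E
```

```text
the job is handed in; nothing more can be done
None
```

The job is done and handed in at about 13.7 s of the 72 s allowed. I turned the dial three notches clockwise to the shackle mark and pulled the shackle to its stop. I then lifted the padlock by its body, and the arm is still holding it.

What the last checks showed:
- **Cover:** it measures about 119–120° in both the side and scene views. My first push overshot to about 125°, so I nudged it back from behind.
- **Dial:** the pointer lines up with the shackle in the wrist picture.
- **Shackle:** it travelled about 19 mm, force rose to 14 N at the stop, and the freed leg end is visible.
- **Padlock:** it is held with the grip set to 50 N, with its underside about 21 cm above the bench. It is level to about 1.3° and essentially still. Fingertip height settled from 230 to 226.5 mm during the last hold.
- **Other items:** I touched nothing else on the bench, including the purple look-alike.

Apart from that overshoot, no check failed or disagreed.

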